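Lock off the pug mill before cleaning

ROBOT

A 6-joint arm with a two-finger parallel gripper is mounted at the origin on the work surface; the furniture and walls round the work are solid. World frame = base frame: x ahead of the robot, y to its left, z up, the work surface at z = 0. Lengths are in m, angles in degrees, forces in N, time in s.
With the tool pointing down it reaches from about 0.375 to 0.975 m from the base axis. Payload 3.8 kg.
Tool frame: the origin (TCP) lies midway between the tips of the shut fingers; the grasp point (between the pads) lies 19 mm behind it; z points along the fingers, y is the line along which they close (so a half turn about z gives the same grasp; the last joint's range is limited). The gripper opens to 88 mm and grips with 3 to 60 N. Pads are 18 mm wide; open, the fingers measure 123 mm over their backs; the gripper's body (75 mm by 187 mm) begins 45 mm behind the grasp point.
Start: joints at [70.881, 15.12, 91.902, -0, 72.978, -2.114], TCP at [0.197, 0.645, 0.239] pointing down, gripper open.
Joint ranges: [-150.88, 150.88], [-54.13, 125.18], [17.81, 147.31], [-75.09, 255.09], [0, 152.58], [-146.25, 146.25]. Speed limits (degrees/s): [147.25, 147.25, 180, 180, 180, 180].

INTERFACE

Orientations are given as a 3x3 rotation matrix whose columns are the frame's x, y, z axes.
In Python, from plant import ctrl gives the robot as it stands.
- The arm moves only by the shell command python3 -m pendant 'ROWS' [FORCE]. ROWS is JSON, a list of rows, each a list of 7 numbers: the opening, from -1 (shut) to 1 (fully open), then the shift along the tool's x, y, z in m, then the turn, a rotation vector about the tool's x, y, z in rad. A call has 1 to 8 rows; each row is the pose to reach, as a shift and turn from the pose commanded when the call began, along the tool's axes at that moment; what a row does not reach only later rows make up. A row lasts 1/8 s, in which the tool goes at most 62.5 mm and 10.7 degrees, less where a joint would pass 70% of its speed; a pose out of reach is approached as far as the arm can. A call with a gripper value outside its range is refused whole. The fingers move at their own pace and stop on an object; FORCE is the grip in N (left out, the last holds). Time passes only in rows, so rows that repeat a pose let the fingers close. It gives the time, the measured TCP pose, the force, the opening and the grip force at its end, in the units of the state.
- ctrl.get_state(): the state, without advancing time (a new reading comes with each control period).
- ctrl.capture(name): name is "scene" or "top" or "wrist"; returns a dict with "frame" (400x640x3 uint8, red, green, blue), "fx", "fy", "cx", "cy" (pixels), "camera_from_world" (4x4, takes a point from world to camera coordinates); the wrist camera has in their place "tool_from_camera" (4x4, takes a point from camera to tool coordinates, whose origin is the TCP and whose axes are the flange's). Camera axes: x right, y down, z forward; pixel columns grow to the right and rows downward; lengths in m; the calibration is good to about 2 mm. The wrist camera is an equidistant fisheye: a pixel r from the principal point sees the ray r / f radians off the axis. A picture is of the moment at which its call begins: read the wrist's pose just before it. There is no depth.
- ctrl.finish_job(): hands the job in; it is judged then, once.
The state is a dict: "time_s": time; "qpos": joint angles; "qd": joint speeds; "tau": joint torques, N m; "tcp_pos": TCP position; "orientation": TCP orientation; "ft_force": force on the tool from outside, world axes, zero at the start; "wrist_torque": the same for the moment, N m; "width": opening from 0.0 (shut) to 1.0 (fully open); "gripper_force": force on a finger pad.
Only numpy, scipy, OpenCV 4.12 (cv2) and the standard library are available. Lean on these libraries where they do the work, as an engineer would, in place of code of your own. Each camera call takes 0.05 s, during which the arm holds its last target. There are 200 camera calls.

TASK

The pug mill is about to be opened for cleaning, so lock it off at its two metal boxes on the bench. First stop the motor by tipping the run lever on the small box over to its other position, towards the back of its box; only then turn the bar handle of the isolator a quarter turn clockwise until it snaps crosswise; then pull the steel padlocking slide below the handle straight out to its stop, where it clicks and stays. Leave everything like that and do not disturb the loose things round about.

Things in the scene. Friction and masses are not known exactly. Their poses are not given: they have to be found in the camera images.
- isolator: Isolator: grey housing bolted to the bench, 130 mm wide (y), 158 mm deep (x -90 to +68), front lip 45 mm high, flat top at 171 mm. Origin on the bench; x to its back, y to its left seen from the front, z up. The face slopes back at 40 degrees: outward normal (-0.643, 0, 0.766), up-slope (0.766, 0, 0.643), middle at (-17, 0, 110) mm. May swap places with the lever station.
- iso_grip (a point): Middle of the isolator's black bar handle on its turning axis, 40 mm out from the face: grip here. Bar 100 x 16 mm, flanks 22 to 51 mm out from the face; under it a round grey hub, radius 34 mm, top 18 mm out. Frame turns with it: x along the bar to its end with the white line, z outward along the axis. On: bar along the slope, white line up; off: crosswise, white line right seen from the front.
- iso_handle (a joint): Angle of the isolator handle, rad: 0 = on, 1.571 = off, growing clockwise seen from in front of the face. A snap spring holds it at either end: about 0.45 N m to get past the middle at 0.785, from where it snaps to the other end by itself.
- slide_grip (a point): Grip point of the padlocking slide: an upright steel tab below the handle, 30 mm wide across the slope (y), 12 mm thick along it, standing from 5 to 38 mm out from the face; the point is in its middle, 28 mm out, and 85 mm down the slope from the handle's axis when in. Frame: x up the slope, z outward normal. It pulls straight down the slope (its -x) out of a dark steel guide bridge.
- lock_slide (a joint): How far the padlocking slide is pulled out, m: 0 = in, 0.024 = out at its stop, its padlock eye clear of the guide. A spring (up to 9 N) draws it back in until 0.016; past that it clicks out to the stop and stays. It is blocked after 2 mm unless the handle is at off; pulled out, it bars the handle.
- lever_station: Run/stop station of the pug mill: small cast aluminium housing bolted to the bench, 90 mm wide (y), 120 mm deep (x -62 to +58), front lip 55 mm high, flat top at 116 mm. Origin on the bench; x to its back, y to its left seen from the front, z up. Dark face slopes back at 30 degrees: outward normal (-0.5, 0, 0.866), up-slope (0.866, 0, 0.5); middle of the face = lever pivot, at (-11, 0, 88) mm.
- lever_knob (a point): Middle of the black grip of the run lever, on the lever's axis, 76 mm from its pivot (grip 25 to 30 mm in diameter, from 46 to 101 mm from the pivot; steel shank 12 mm in diameter below).
- run_lever (a joint): Angle of the run lever, rad: 0 = run, leaning 0.42 rad from the face's normal down the slope towards the front; 0.84 = stopped, leaning 0.42 rad up the slope towards the back. A snap spring holds it at either end (about 5.5 N at the grip to tip it over the middle).
- brush: Loose brush, 210 mm long, 10 mm thick, lying on the bench in front of the two boxes; origin in the middle of its underside.
- tape: Loose roll of tape lying on the bench near the robot, diameter 96 mm, 25 mm high; origin at the middle of its underside.
- beaker: Loose white beaker, diameter 66 mm, 94 mm tall, standing left of the boxes; origin at the middle of its foot.
- rib: Loose wooden potter's rib, a flat kidney shape 119 x 43 mm, 6 mm thick, lying on the bench; origin at the middle of its underside.

How it is judged (in metres and radians):
On the way, in this order (a step that is already met when the one before it is completed fails the run):
1. the run lever is tipped over to stopped while the isolator is still on (value of joint run_lever above 0.65 rad and value of joint iso_handle below 0.4 rad), for 0.2 s.
2. the isolator handle is crosswise at off (value of joint iso_handle above 1.4 rad and value of joint run_lever above 0.65 rad), for 0.2 s.
3. the padlocking slide is out at its stop (value of joint lock_slide above 0.021 m and value of joint iso_handle above 1.4 rad), for 0.2 s.
At the end, for the whole second after the job is handed in: The run lever rests at stopped (over 0.65 rad of 0.84), the isolator handle rests at off (over 1.4 rad of 1.571), and the padlocking slide rests out at its stop (over 21 mm of 24 mm) (all of step 3 and value of joint run_lever above 0.65 rad and velocity of joint run_lever between -0.2 and 0.2 rad/s and velocity of joint iso_handle between -0.2 and 0.2 rad/s and velocity of joint lock_slide between -0.01 and 0.01 m/s); the robot touches nothing.
It fails at once if the isolator is turned while the run lever is still at run (value of joint iso_handle above 0.6 rad and value of joint run_lever below 0.42 rad).
It fails at once if a loose bystander (brush, wooden rib, tape roll or beaker) is shifted more than 30 mm (distance of any of brush, rib, tape, beaker from where it was at the start of the episode above 0.03 m).
It also fails if it takes over 53 s, if anything falls off the work surface, if the arm or the gripper's body presses on something with over 40 N, if the wrist force passes 120 N, or if a joint passes its speed limit or range.

## Working session

There is one attempt and no reset: what is moved stays moved. The work goes in short steps, Python scripts to look and compute and a shell command to move; the robot and the scene stay as the last step left them, time stands still between calls to the robot, and variables do not carry over. Pictures are saved under pics/ and viewed, at most 13 in all, crops included, and the job is handed in when it is done.

```bash
ls; mkdir -p pics; python3 - <<'E'
from plant import ctrl
import cv2,numpy as np
s=ctrl.get_state();print(s)
for n in("scene","top"):
    c=ctrl.capture(n);cv2.imwrite(f"pics/{n}0.png",c["frame"][...,::-1])
    print(n,c["fx"],c["fy"],c["cx"],c["cy"],np.round(c["camera_from_world"],4).tolist())
E
```

```text
pics
{'time_s': 0.0, 'qpos': array([ 7.08821147e+01,  1.51677762e+01,  9.19796559e+01,  1.31850640e-03,
        7.29777595e+01, -2.11307537e+00]), 'qd': array([-0.0715878 ,  0.00150907,  0.00296218, -0.02378248,  0.00648918,
        0.06911171]), 'tau': array([ 5.24802635e-04, -5.02110422e+01, -3.56877601e+01,  7.29596615e-02,
        2.94510671e-02, -1.58136322e-04]), 'tcp_pos': array([0.19715708, 0.6448318 , 0.23741933]), 'orientation': array([[-9.56278193e-01,  2.92457647e-01, -7.36407215e-04],
       [ 2.92458556e-01,  9.56275986e-01, -2.05728658e-03],
       [ 1.02539342e-04, -2.18270689e-03, -9.99997613e-01]]), 'ft_force': array([-0.33040491, -0.27605668, -0.20534673]), 'wrist_torque': array([-0.0382296 ,  0.00148951,  0.04962008]), 'gripper_force': 0.0, 'width': 0.9975324914493122}
scene 391.6362868560316 391.6362868560316 317.2930263435275 199.82603274010108 [[0.5736, -0.8191, -0.005, -0.2922], [-0.6254, -0.434, -0.6485, 0.3965], [0.529, 0.3751, -0.7612, 0.6698], [0.0, 0.0, 0.0, 1.0]]
top 386.59616886741867 386.59616886741867 313.5237372505199 198.92180828277392 [[-0.0175, -0.9994, -0.0302, 0.009], [-0.9936, 0.0208, -0.1107, 0.5186], [0.1113, 0.0281, -0.9934, 1.005], [0.0, 0.0, 0.0, 1.0]]
```

View pics/scene0.png

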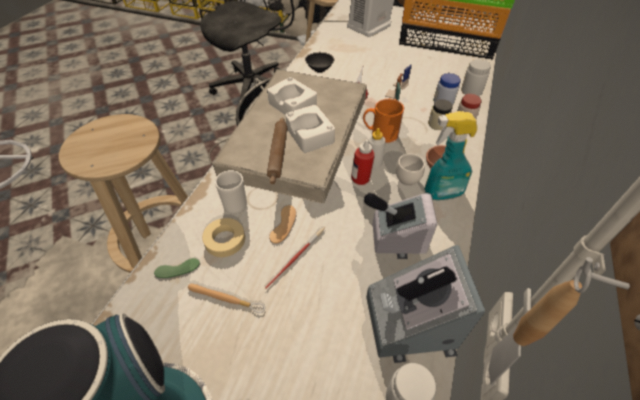

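View pics/top0.png

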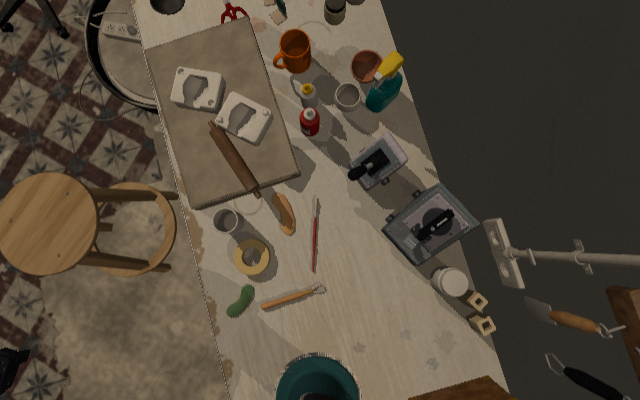

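The scene view shows the lever station at about (405,225) and the isolator at (425,300). In the top view they are at about (378,160) and (432,223), both rotated clockwise from the base x axis. I'll enlarge those areas.

```bash
python3 - <<'E'
import cv2
a=cv2.imread("pics/top0.png")[125:275,340:490];b=cv2.imread("pics/scene0.png")[185:365,350:500]
cv2.imwrite("pics/topc.png",cv2.resize(a,None,fx=4,fy=4,interpolation=2))
cv2.imwrite("pics/scenec.png",cv2.resize(b,None,fx=3.3333,fy=3.3333,interpolation=2))
E
```

```text
(no output)
```

View pics/topc.png

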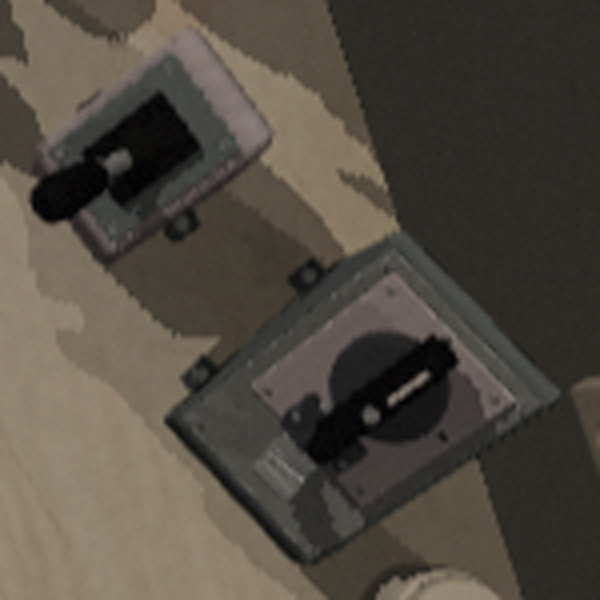

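View pics/scenec.png

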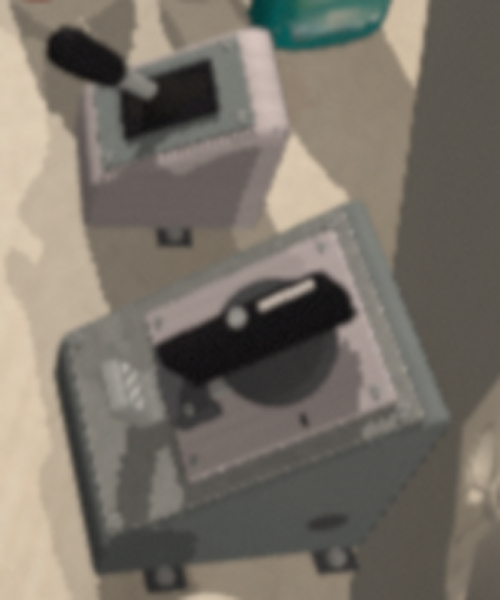

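The top crop shows the isolator corners at about (172,412), (312,555), (400,235) and (557,392), with the axis screw at (372,412). The station corners are at (40,150), (108,258), (190,30) and (272,140), with the knob at (70,190). In the scene crop the isolator corners are at about (62,345), (97,550), (352,205) and (445,418), the axis screw at (236,318), and the knob at (88,55).

```bash
cat > h.py <<'E'
import numpy as np, cv2
from scipy.optimize import least_squares
from scipy.spatial.transform import Rotation as R
C={"scene":(391.636,317.293,199.826,np.array([[0.5736,-0.8191,-0.005,-0.2922],[-0.6254,-0.434,-0.6485,0.3965],[0.529,0.3751,-0.7612,0.6698]])),
"top":(386.596,313.524,198.922,np.array([[-0.0175,-0.9994,-0.0302,0.009],[-0.9936,0.0208,-0.1107,0.5186],[0.1113,0.0281,-0.9934,1.005]]))}
def proj(n,P):
    f,cx,cy,T=C[n];p=np.atleast_2d(P)@T[:,:3].T+T[:,3];return p[:,:2]/p[:,2:]*f+[cx,cy]
def world(b,P):
    return R.from_euler('z',b[2]).apply(np.atleast_2d(P))+[b[0],b[1],0]
tp=lambda L:np.array(L)/4+[340,125]-.4
sp=lambda L:np.array(L)/3.3333+[350,185]-.35
E
cat > fit.py <<'E'
from h import *
n=np.array([-.643,0,.766]);m=np.array([-17,0,110.])
I=np.array([[-90,65,48],[-90,-65,48],[68,65,171],[68,-65,171],m+n*53])/1000
It=tp([[172,412],[312,555],[400,235],[557,392],[372,412]]);Is=sp([[62,345],[97,550],[352,205],[445,418],[236,318]])
a=np.radians(30);nl=np.array([-.5,0,.866]);up=np.array([.866,0,.5]);d=nl*np.cos(.42)-up*np.sin(.42)
L=np.array([[-60,43,57],[-60,-43,57],[56,43,116],[56,-43,116],np.array([-11,0,88])+d*74])/1000
Lt=tp([[42,152],[108,256],[190,32],[270,140],[70,190]]);Ls=sp([[85,90],[85,172],[258,32],[283,128],[88,55]])
for nm,P,t,s in(("iso",I,It,Is),("lev",L,Lt,Ls)):
    f=lambda b:np.r_[(proj("top",world(b,P))-t).ravel(),(proj("scene",world(b,P))-s).ravel()]
    r=least_squares(f,[.5,-.2,-.6],loss="soft_l1");print(nm,r.x.round(4),np.degrees(r.x[2]).round(1));print(f(r.x).reshape(2,-1,2).round(1).tolist())
E
python3 fit.py
```

```text
iso [ 0.4437 -0.2881 -0.851 ] -48.8
[[[-0.5, 1.9], [-0.4, 3.9], [0.6, -2.0], [2.0, 0.6], [-12.4, 10.0]], [[-1.0, -3.9], [2.1, -1.4], [3.8, -3.4], [3.5, -0.3], [-18.5, 6.8]]]
lev [ 0.6061 -0.1665 -1.0014] -57.4
[[[-2.5, -0.2], [-0.4, 0.8], [0.6, -0.8], [0.7, 0.5], [-1.5, 1.0]], [[-0.7, -4.0], [1.4, 1.8], [2.9, -2.0], [1.4, 0.3], [-2.0, -0.2]]]
```

```bash
cat > fit2.py <<'E'
from h import *
n=np.array([-.643,0,.766]);m=np.array([-17,0,110.]);u=np.array([.766,0,.643])
It=tp([[172,412],[312,555],[400,235],[557,392],[372,412],[285,470]]);Is=sp([[62,345],[97,550],[352,205],[445,418],[236,318],[125,385]])
def P(b): 
    A=m+u*b[3]*1000
    return np.array([[-90,65,48],[-90,-65,48],[68,65,171],[68,-65,171],A+n*53,A-u*85+n*b[4]*1000])/1000
f=lambda b:np.r_[(proj("top",world(b,P(b)))-It).ravel(),(proj("scene",world(b,P(b)))-Is).ravel()]
r=least_squares(f,[.5,-.2,-.8,0.02,.03],loss="soft_l1");print(r.x.round(4),np.degrees(r.x[2]).round(1));print(f(r.x).reshape(2,-1,2).round(1).tolist())
E
python3 fit2.py; python3 - <<'E'
from plant import ctrl
c=ctrl.capture("wrist");print({k:v for k,v in c.items() if k!="frame"})
E
```

```text
[ 0.441  -0.286  -0.8472  0.0415  0.0258] -48.5
[[[-1.3, 3.1], [-1.0, 5.0], [-0.3, -0.9], [1.2, 1.7], [-0.0, 1.5], [-0.9, 1.3]], [[-2.6, -3.3], [0.6, -0.7], [2.0, -3.0], [1.8, 0.1], [0.8, -2.1], [0.4, 1.1]]]
{'fx': 309.70691628693146, 'fy': 309.70691628693146, 'cx': 317.1293238436331, 'cy': 196.51099098592007, 'tool_from_camera': array([[-1.90306373e-04, -9.67315197e-01, -2.53576958e-01,
         6.56732877e-02],
       [ 9.99999981e-01, -1.91309655e-04, -2.07023248e-05,
         1.79918743e-04],
       [-2.84860470e-05, -2.53576957e-01,  9.67315215e-01,
        -1.45103644e-01],
       [ 0.00000000e+00,  0.00000000e+00,  0.00000000e+00,
         1.00000000e+00]])}
```

```bash
cat >> h.py <<'E'
LEV=[.6061,-.1665,-1.0014]; ISO=[.441,-.286,-.8472]; K=.0415
def axes(which):
    b,al=(LEV,30) if which=="lev" else (ISO,40)
    s,c=np.sin(np.radians(al)),np.cos(np.radians(al))
    r=R.from_euler('z',b[2]); n=r.apply([-s,0,c]);u=r.apply([c,0,s])
    p=world(b,[-.011,0,.088])[0] if which=="lev" else world(b,[-.017,0,.110])[0]+K*u
    return p,n,u   # pivot on face, outward normal, up-slope
def tool(x,z): 
    return np.c_[x,np.cross(z,x),z]
def delta(pos,Rt,s=None):
    from plant import ctrl
    s=s or ctrl.get_state();M=s["orientation"]
    print("shift",(M.T@(np.array(pos)-s["tcp_pos"])).round(4),"turn",R.from_matrix(M.T@Rt).as_rotvec().round(4))
E
python3 - <<'E'
from h import *
p,n,u=axes("lev");print(p,n,u)
T=tool(-u,-n);t=p+n*.13-u*.085;print(t)
delta([.45,.3,.33],T);delta([.47,.1,.33],T);delta(t,T)
E
```

```text
[ 0.60016964 -0.15723551  0.088     ] [-0.26956186  0.42111329  0.8660254 ] [ 0.46689484 -0.72938962  0.5       ]
[ 0.52544054 -0.04049266  0.1580833 ]
shift [-0.3426 -0.2561 -0.0919] turn [ 0.1827 -0.501   0.6886]
shift [-0.4202 -0.4415 -0.0916] turn [ 0.1827 -0.501   0.6886]
shift [-0.5143 -0.5594  0.0806] turn [ 0.1827 -0.501   0.6886]
```

```bash
python3 -m pendant '[[-1,-0.04,-0.03,-0.05,0.02,-0.06,0.09],[-1,-0.09,-0.065,-0.09,0.05,-0.13,0.17],[-1,-0.14,-0.1,-0.09,0.08,-0.2,0.27],[-1,-0.19,-0.135,-0.09,0.1,-0.27,0.37],[-1,-0.24,-0.17,-0.09,0.12,-0.33,0.46],[-1,-0.29,-0.21,-0.09,0.15,-0.41,0.56],[-1,-0.34,-0.25,-0.09,0.18,-0.5,0.69],[-1,-0.35,-0.3,-0.09,0.18,-0.5,0.69]]' 10; python3 - <<'E'
from h import *
from plant import ctrl
p,n,u=axes("lev");T=tool(-u,-n)
print(ctrl.get_state()["qpos"])
delta([.47,.1,.33],T);delta(p+n*.2-u*.085,T)
E
```

```text
time_s: 1.15
tcp_pos: [0.4455, 0.2555, 0.3267]
orientation: [[-0.466, 0.843, 0.269], [0.731, 0.538, -0.42], [-0.499, 0.001, -0.867]]
ft_force: [0.5, -0.2, 0.8]
width: 0.111
gripper_force: 0.0
[ 45.7165806   -1.76453594 106.14183326 -29.26267376  83.91900129
  18.48480227]
shift [-0.1267 -0.0631  0.0691] turn [ 0.0003 -0.0012 -0.0013]
shift [-0.1693 -0.0921  0.222 ] turn [ 0.0003 -0.0012 -0.0013]
```

```bash
python3 -m pendant '[[-1,-0.03,-0.015,0.03,0,0,0],[-1,-0.065,-0.03,0.07,0,0,0],[-1,-0.1,-0.05,0.11,0,0,0],[-1,-0.13,-0.07,0.15,0,0,0],[-1,-0.155,-0.085,0.19,0,0,0],[-1,-0.169,-0.092,0.222,0,0,0],[-1,-0.169,-0.092,0.222,0,0,0]]'; python3 - <<'E'
from plant import ctrl
import cv2,pickle
s=ctrl.get_state();c=ctrl.capture("wrist");pickle.dump((s,c),open("w1.pkl","wb"));print(s["qpos"])
cv2.imwrite("pics/w1.png",cv2.resize(c["frame"][...,::-1],(800,500),interpolation=cv2.INTER_CUBIC))
E
```

```text
time_s: 2.02
tcp_pos: [0.5038, -0.0114, 0.2176]
orientation: [[-0.465, 0.845, 0.266], [0.733, 0.535, -0.419], [-0.496, -0.0, -0.868]]
ft_force: [0.4, 0.7, -0.3]
width: 0.005
gripper_force: 0.0
[ 14.31371756  -8.69742876 124.17866376 -33.31485343  59.18593019
  -1.97474437]
```

View pics/w1.png

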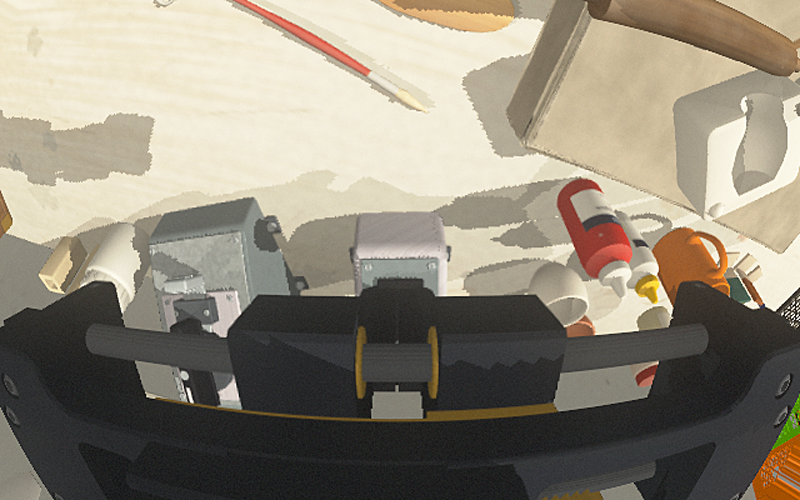

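The wrist view shows the station centred on the tool's symmetry plane, with its lip at (400,225). That agrees with the lateral fit. The gripper hides the knob, so I'm going in below it to push.

```bash
python3 -m pendant '[[-1,0,0,0.04,0,0,0],[-1,0,0,0.08,0,0,0],[-1,0,0,0.12,0,0,0],[-1,0,0,0.142,0,0,0],[-1,0,0,0.142,0,0,0]]'; python3 -m pendant '[[-1,-0.01,0,0,0,0,0],[-1,-0.02,0,0,0,0,0],[-1,-0.03,0,0,0,0,0],[-1,-0.04,0,0,0,0,0],[-1,-0.05,0,0,0,0,0]]'
```

```text
time_s: 2.7
tcp_pos: [0.5437, -0.068, 0.0958]
orientation: [[-0.467, 0.842, 0.269], [0.732, 0.539, -0.417], [-0.497, 0.002, -0.868]]
ft_force: [-0.7, -0.5, 0.3]
width: 0.0
gripper_force: 0.0
time_s: 3.32
tcp_pos: [0.5666, -0.1048, 0.1214]
orientation: [[-0.465, 0.843, 0.269], [0.733, 0.538, -0.416], [-0.496, 0.004, -0.869]]
ft_force: [-3.0, 4.9, 0.9]
width: 0.005
gripper_force: 2.6
```

Contact at about 5.8 N, so the lever is being pushed. Continuing.

```bash
python3 -m pendant '[[-1,-0.01,0,0,0,0,0],[-1,-0.02,0,0,0,0,0],[-1,-0.03,0,0,0,0,0],[-1,-0.04,0,0,0,0,0],[-1,-0.045,0,0,0,0,0],[-1,-0.045,0,0,0,0,0]]'; python3 - <<'E'
from plant import ctrl
import cv2
for n in("top","scene"):
    c=ctrl.capture(n);cv2.imwrite(f"pics/{n}2.png",c["frame"][...,::-1])
a=cv2.imread("pics/top2.png")[95:275,300:490];b=cv2.imread("pics/scene2.png")[155:335,330:500]
cv2.imwrite("pics/c2.png",cv2.resize(cv2.hconcat([a,b]),None,fx=2.2,fy=2.2,interpolation=2))
E
```

```text
time_s: 4.08
tcp_pos: [0.5883, -0.1379, 0.1437]
orientation: [[-0.465, 0.843, 0.27], [0.733, 0.538, -0.416], [-0.496, 0.005, -0.868]]
ft_force: [-0.8, 2.9, 0.6]
width: 0.005
gripper_force: 1.6
```

View pics/c2.png

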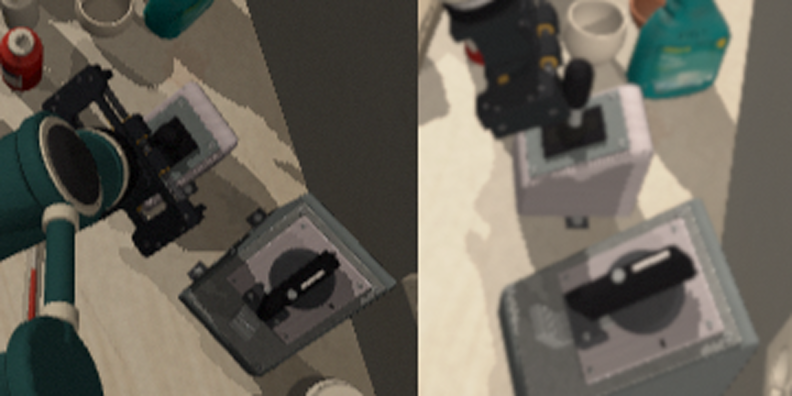

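The crops show the lever knob now upright over its slot and leaning to the back, so it's at stopped. The isolator bar is still along the slope. I'm backing off and going to look at the isolator.

```bash
python3 -m pendant '[[-1,0.025,0,0,0,0,0],[-1,0.03,0,-0.03,0,0,0],[-1,0.03,0,-0.08,0,0,0],[-1,0.03,0,-0.13,0,0,0],[-1,0.03,0,-0.15,0,0,0],[-1,0.03,0,-0.15,0,0,0]]'; python3 - <<'E'
from h import *
p,n,u=axes("iso");T=tool(-u,-n);t=p+n*.17+u*.02;print(p,t)
delta(t,T)
E
```

```text
time_s: 4.92
tcp_pos: [0.5348, -0.0531, 0.2615]
orientation: [[-0.464, 0.842, 0.275], [0.731, 0.54, -0.417], [-0.499, 0.007, -0.866]]
ft_force: [-0.1, -0.6, 0.2]
width: 0.006
gripper_force: 0.0
[ 0.45079278 -0.2970847   0.13667569] [ 0.38858799 -0.22667354  0.27975899]
shift [-0.0682 -0.2166  0.0163] turn [-0.0821 -0.1743 -0.1302]
```

```bash
python3 -m pendant '[[0.1,-0.01,-0.04,-0.02,-0.02,-0.03,-0.02],[0.1,-0.025,-0.08,-0.03,-0.04,-0.07,-0.05],[0.1,-0.04,-0.12,-0.03,-0.06,-0.12,-0.09],[0.1,-0.055,-0.16,-0.02,-0.08,-0.17,-0.13],[0.1,-0.068,-0.2,0,-0.08,-0.174,-0.13],[0.1,-0.068,-0.217,0.016,-0.082,-0.174,-0.13],[0.1,-0.068,-0.217,0.016,-0.082,-0.174,-0.13]]'; python3 - <<'E'
from plant import ctrl
import cv2,pickle
s=ctrl.get_state();c=ctrl.capture("wrist");pickle.dump((s,c),open("w2.pkl","wb"));print(s["qpos"])
cv2.imwrite("pics/w2.png",cv2.resize(c["frame"][:300,100:540,::-1],(792,540),interpolation=cv2.INTER_CUBIC))
E
```

```text
time_s: 5.8
tcp_pos: [0.3843, -0.2282, 0.275]
orientation: [[-0.509, 0.754, 0.416], [0.578, 0.657, -0.483], [-0.637, -0.005, -0.771]]
ft_force: [0.9, 0.2, -0.1]
width: 0.546
gripper_force: 0.0
[-20.41292961 -36.09110262 139.0549868  -26.19080153  44.20780207
 -48.04975841]
```

View pics/w2.png

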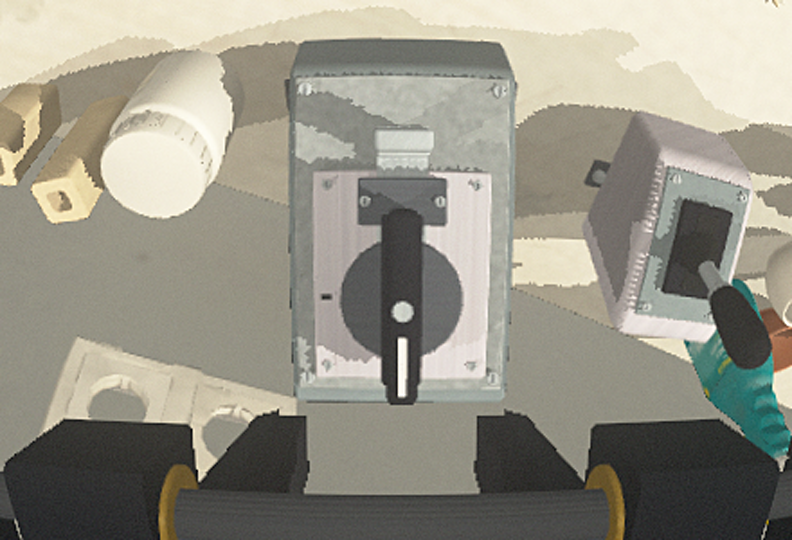

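The view shows the isolator face square on: hub centre (402,298), axis screw (402,312), bar ends (402,208) and (402,403), and tab top about (404,142). The lever knob at (740,325) leans to the back. I'll refine the pose from this image.

```bash
cat > fit3.py <<'E'
from h import *
import pickle
s,c=pickle.load(open("w2.pkl","rb"));TC=c["tool_from_camera"];M=s["orientation"]
def pw(P):
    q=(np.atleast_2d(P)-s["tcp_pos"])@M; q=(q-TC[:3,3])@TC[:3,:3]
    rho=np.hypot(q[:,0],q[:,1]);th=np.arctan2(rho,q[:,2])
    return q[:,:2]/rho[:,None]*(th*c["fx"])[:,None]+[c["cx"],c["cy"]]
n=np.array([-.643,0,.766]);m=np.array([-17,0,110.]);u=np.array([.766,0,.643])
W=np.array([[293,76],[513,76],[402,298],[402,403],[402,210],[404,142]])/1.8+[99.8,-.2]
def P(b):
    A=m+u*b[3]*1000
    return np.array([[-90,-65,48],[-90,65,48],A+n*18,A+n*51+u*50,A+n*51-u*50,A-u*85+n*38])/1000
f=lambda b:(pw(world(b,P(b)))-W).ravel()
r=least_squares(f,[.44,-.286,-.847,.03],loss="soft_l1");print(r.x.round(4));print(f(r.x).reshape(-1,2).round(1).tolist())
It=tp([[172,412],[312,555],[400,235],[557,392]]);Is=sp([[62,345],[97,550],[352,205],[445,418]])
Q=np.array([[-90,65,48],[-90,-65,48],[68,65,171],[68,-65,171]])/1000
g=lambda b:np.r_[f(b),(proj("top",world(b,Q))-It).ravel(),(proj("scene",world(b,Q))-Is).ravel()]
r=least_squares(g,r.x,loss="soft_l1");print(r.x.round(4));print(g(r.x).reshape(-1,2).round(1).tolist())
E
python3 fit3.py
```

```text
[ 0.4454 -0.2908 -0.849   0.0336]
[[-2.7, 0.1], [1.2, 0.7], [0.0, 1.6], [0.1, 3.2], [0.6, -1.2], [-0.6, -1.8]]
[ 0.4441 -0.2894 -0.8498  0.0351]
[[-2.8, -1.5], [1.5, -0.8], [-0.0, 1.8], [0.1, 3.6], [0.7, -1.2], [-0.6, -2.0], [-0.0, 1.8], [0.2, 3.7], [1.1, -2.3], [2.5, 0.4], [-0.4, -3.7], [2.9, -1.2], [4.5, -3.3], [4.5, -0.2]]
```

```bash
cat >> fit3.py <<'E'
print("---")
W=np.array([[402,298],[341,298],[463,298],[402,403],[402,210],[404,142],[376,142],[433,142]])/1.8+[99.8,-.2]
y=np.array([0,1000,0])
def P(b):
    A=m+u*b[3]*1000+n*b[4]*1000;t=A-u*85+n*38
    return np.array([A+n*18,A+n*18-y*.034,A+n*18+y*.034,A+n*50+u*49,A+n*50-u*49,t,t-y*.015,t+y*.015])/1000
for fix in(0,1):
    h=lambda b:np.r_[(pw(world(b,P(b)))-W).ravel(),b[4]*(1e5 if fix else 0), (b[3]-.0351)*(0 if fix else 1e4)]
    r=least_squares(h,[.444,-.289,-.85,.035,0]);print(r.x.round(4));print(h(r.x)[:-2].reshape(-1,2).round(1).tolist())
    b=r.x;print("axis on face",world(b,(m/1000+u*b[3]+n*b[4]))[0].round(4), world(b,P(b)[-3])[0].round(4))
E
python3 fit3.py | sed '1,/---/d'
```

```text
[ 0.4444 -0.2894 -0.8553  0.0351 -0.0097]
[[0.0, 0.5], [0.1, 0.4], [-0.2, 0.9], [-0.0, -1.1], [1.0, 0.2], [-0.1, -0.3], [-0.9, -0.4], [0.1, -0.1]]
axis on face [ 0.4549 -0.3016  0.1251] [ 0.3962 -0.234   0.0996]
[ 0.4543 -0.3008 -0.8553  0.0235  0.    ]
[[0.0, 0.5], [0.1, 0.4], [-0.2, 0.9], [-0.0, -1.1], [1.0, 0.2], [-0.1, -0.3], [-0.9, -0.4], [0.1, -0.1]]
axis on face [ 0.4549 -0.3016  0.1251] [ 0.3962 -0.234   0.0996]
```

```bash
cat >> h.py <<'E'
ISO=[.4543,-.3008,-.8553];K=.0235
E
python3 - <<'E'
from h import *
p,n,u=axes("iso");T=tool(-u,-n);print(p)
delta(p+n*.08,T);delta(p+n*.034,T)
E
```

```text
[ 0.45495733 -0.30155631  0.12510551]
shift [0.0191 0.0041 0.1011] turn [-0.0012 -0.0054  0.0055]
shift [0.0189 0.0042 0.1471] turn [-0.0012 -0.0054  0.0055]
```

```bash
python3 -m pendant '[[0.1,0.019,0.004,0.03,-0.001,-0.005,0.005],[0.1,0.019,0.004,0.07,-0.001,-0.005,0.005],[0.1,0.019,0.004,0.101,-0.001,-0.005,0.005],[0.1,0.019,0.004,0.12,-0.001,-0.005,0.005],[0.1,0.019,0.004,0.135,-0.001,-0.005,0.005],[0.1,0.019,0.004,0.145,-0.001,-0.005,0.005],[0.1,0.019,0.004,0.147,-0.001,-0.005,0.005],[0.1,0.019,0.004,0.147,-0.001,-0.005,0.005]]'; python3 - <<'E'
from h import *
from plant import ctrl
p,n,u=axes("iso");T=tool(-u,-n);s=ctrl.get_state();d=s["tcp_pos"]-p
print("n,u,y",d@n,d@u,d@np.cross(n,u),"F",s["ft_force"]@n)
for k in("scene","top"):
    c=ctrl.capture(k);cv2.imwrite(f"pics/{k}3.png",c["frame"][...,::-1])
b=cv2.imread("pics/scene3.png")[215:365,350:500]
cv2.imwrite("pics/c3.png",cv2.resize(b,None,fx=4,fy=4,interpolation=2))
E
```

```text
time_s: 6.85
tcp_pos: [0.4425, -0.284, 0.1534]
orientation: [[-0.504, 0.752, 0.425], [0.576, 0.659, -0.484], [-0.644, 0.001, -0.765]]
ft_force: [-0.5, -0.2, 0.4]
width: 0.552
gripper_force: 0.0
n,u,y 0.03543806120146896 0.0017809274823006056 0.002125008273888069 F 0.4294270139419164
```

View pics/c3.png

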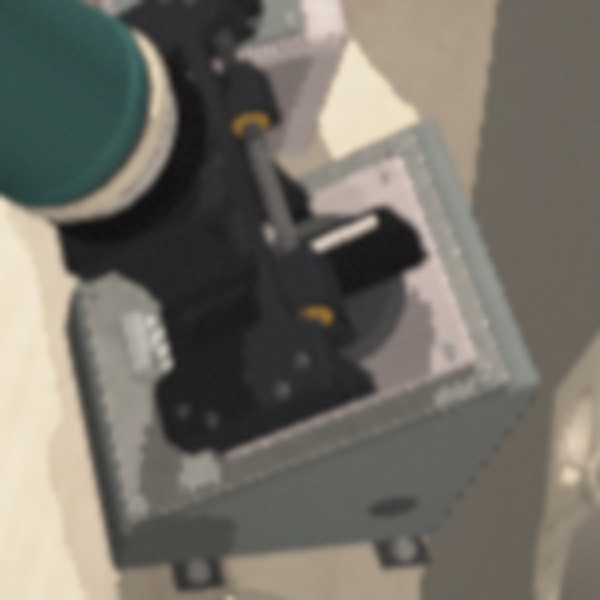

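The fingers straddle the bar just above the hub. I'm easing in while watching the force.

```bash
python3 -m pendant '[[0.1,0,-0.002,0.002,0,0,0],[0.1,0,-0.002,0.004,0,0,0],[0.1,0,-0.002,0.006,0,0,0],[0.1,0,-0.002,0.006,0,0,0]]';python3 -m pendant '[[0.1,0,0,0.002,0,0,0],[0.1,0,0,0.004,0,0,0],[0.1,0,0,0.004,0,0,0]]'; python3 - <<'E'
from h import *
from plant import ctrl
p,n,u=axes("iso");s=ctrl.get_state();d=s["tcp_pos"]-p
print("n,u,y",d@n,d@u,d@np.cross(n,u),"F",s["ft_force"]@n)
E
```

```text
time_s: 7.45
tcp_pos: [0.4431, -0.2885, 0.1484]
orientation: [[-0.503, 0.753, 0.424], [0.576, 0.658, -0.484], [-0.644, 0.001, -0.765]]
ft_force: [0.5, -0.7, 0.6]
width: 0.551
gripper_force: 0.0
time_s: 7.82
tcp_pos: [0.4439, -0.2894, 0.1476]
orientation: [[-0.502, 0.754, 0.425], [0.576, 0.657, -0.486], [-0.645, 0.001, -0.764]]
ft_force: [-37.9, 39.8, 44.1]
width: 0.548
gripper_force: 34.7
n,u,y 0.027765093065281344 0.0018473319225310806 -0.0003590414172687474 F 69.05723084550645
```

The fingertips met the hub, so the face is about 10 mm further out than this fit says and matches the first model. I'm backing off 3 mm and gripping.

```bash
sed -i 's/^ISO=\[.4543.*/ISO=[.4444,-.2894,-.8553];K=.0351/' h.py; python3 -m pendant '[[0.1,0,0,-0.004,0,0,0],[0.1,0,0,-0.006,0,0,0],[-1,0,0,-0.006,0,0,0],[-1,0,0,-0.006,0,0,0],[-1,0,0,-0.006,0,0,0],[-1,0,0,-0.006,0,0,0],[-1,0,0,-0.006,0,0,0],[-1,0,0,-0.006,0,0,0]]' 60; python3 - <<'E'
from h import *
from plant import ctrl
p,n,u=axes("iso");s=ctrl.get_state();d=s["tcp_pos"]-p
print("n,u,y",d@n,d@u,d@np.cross(n,u),"F",s["ft_force"]@n,s["qpos"])
E
```

```text
time_s: 8.82
tcp_pos: [0.4424, -0.2874, 0.1498]
orientation: [[-0.504, 0.752, 0.425], [0.576, 0.659, -0.484], [-0.644, 0.001, -0.765]]
ft_force: [5.1, -2.8, -5.6]
width: 0.176
gripper_force: 60.0
n,u,y 0.021382865712746203 0.0013400049578457878 -0.0001990657255884614 F -7.767187489050913 [-26.81990204 -15.27116325 141.4795259  -42.27509209  20.93213406
 -32.47606633]
```

```bash
python3 -m pendant '[[-1,0,0,0,0,0,0.15],[-1,0,0,0,0,0,0.3],[-1,0,0,0,0,0,0.45],[-1,0,0,0,0,0,0.6],[-1,0,0,0,0,0,0.75],[-1,0,0,0,0,0,0.9],[-1,0,0,0,0,0,1.05],[-1,0,0,0,0,0,1.2]]' 60;  python3 -m pendant '[[-1,0,0,0,0,0,0.13],[-1,0,0,0,0,0,0.26],[-1,0,0,0,0,0,0.37],[-1,0,0,0,0,0,0.38],[-1,0,0,0,0,0,0.38]]'; python3 -c "
from plant import ctrl
s=ctrl.get_state();print(s['qpos'],s['wrist_torque'])"
```

```text
time_s: 9.82
tcp_pos: [0.4419, -0.2875, 0.1496]
orientation: [[0.523, 0.739, 0.424], [0.821, -0.303, -0.484], [-0.229, 0.601, -0.765]]
ft_force: [4.0, -2.6, -4.8]
width: 0.176
gripper_force: 60.0
time_s: 10.45
tcp_pos: [0.4419, -0.2875, 0.1495]
orientation: [[0.757, 0.498, 0.424], [0.654, -0.581, -0.484], [0.005, 0.643, -0.765]]
ft_force: [2.5, -2.5, -5.3]
width: 0.175
gripper_force: 60.0
[-26.82656294 -15.28217768 141.50150794 -42.28193056  20.99195728
  57.95500291] [0.21893971 0.49865143 0.00418958]
```

```bash
python3 -m pendant '[[0,0,0,0,0,0,0],[0,0,0,0,0,0,0],[0,0,0,0,0,0,0],[0,0,0,-0.03,0,0,0],[0,0,0,-0.07,0,0,0],[0,0,0,-0.09,0,0,0],[0,0,0,-0.09,0,0,0]]' 10; python3 - <<'E'
from h import *
p,n,u=axes("iso");T=tool(-u,-n)
delta(p-u*.085+n*.09,T);delta(p-u*.085+n*.05,T)
E
```

```text
time_s: 11.32
tcp_pos: [0.405, -0.2438, 0.2212]
orientation: [[0.756, 0.494, 0.428], [0.654, -0.58, -0.485], [0.009, 0.647, -0.762]]
ft_force: [0.3, 0.2, -0.4]
width: 0.501
gripper_force: 0.0
shift [-0.001  -0.0884  0.0225] turn [ 8.7000e-03  7.0000e-04 -1.5785e+00]
shift [-0.0012 -0.0886  0.0625] turn [ 8.7000e-03  7.0000e-04 -1.5785e+00]
```

```bash
python3 -m pendant '[[0.15,0,-0.01,0,0,0,-0.18],[0.15,0,-0.02,0,0,0,-0.36],[0.15,0,-0.035,0,0,0,-0.54],[0.15,0,-0.05,0,0,0,-0.72],[0.15,0,-0.065,0,0,0,-0.9],[0.15,0,-0.08,0.01,0,0,-1.08],[0.15,-0.001,-0.088,0.02,0,0,-1.26],[0.15,-0.001,-0.088,0.022,0.003,0,-1.42]]' ; python3 - <<'E'
from h import *
p,n,u=axes("iso");T=tool(-u,-n)
delta(p-u*.085+n*.04,T);delta(p-u*.085+n*.014,T)
from plant import ctrl
for k in("scene","top"):
    c=ctrl.capture(k);cv2.imwrite(f"pics/{k}4.png",c["frame"][...,::-1])
a=cv2.imread("pics/top4.png")[145:275,350:490];b=cv2.imread("pics/scene4.png")[225:355,350:490]
cv2.imwrite("pics/c4.png",cv2.resize(cv2.hconcat([a,b]),None,fx=2.8,fy=2.8,interpolation=2))
E
```

```text
time_s: 12.32
tcp_pos: [0.3888, -0.2074, 0.1571]
orientation: [[-0.392, 0.828, 0.402], [0.68, 0.554, -0.48], [-0.62, 0.085, -0.78]]
ft_force: [0.7, 0.4, -0.3]
width: 0.576
gripper_force: 0.0
shift [ 0.0149 -0.0136  0.0489] turn [-0.0135 -0.0212 -0.151 ]
shift [ 0.0144 -0.0132  0.0749] turn [-0.0135 -0.0212 -0.151 ]
```

View pics/c4.png

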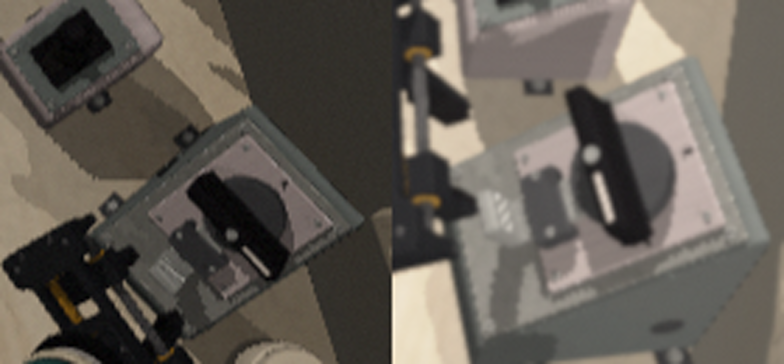

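The handle is crosswise with the white line to the right, so the isolator is off. The tab is visible at about (168,268) in the top half. The arm hadn't settled, so I'll finish the turn and re-measure.

```bash
python3 -m pendant '[[0.15,0,0,0,0,0,-0.15],[0.15,0,0,0,0,0,-0.15],[0.15,0,0,0,0,0,-0.15]]' ; python3 - <<'E'
from h import *
p,n,u=axes("iso");T=tool(-u,-n)
delta(p-u*.085+n*.04,T);delta(p-u*.085+n*.014,T)
E
```

```text
time_s: 12.8
tcp_pos: [0.3891, -0.2075, 0.159]
orientation: [[-0.502, 0.765, 0.404], [0.595, 0.644, -0.481], [-0.628, -0.001, -0.778]]
ft_force: [-0.0, -0.0, 0.2]
width: 0.575
gripper_force: 0.0
shift [ 0.0182 -0.0116  0.0501] turn [-0.0109 -0.0195 -0.0116]
shift [ 0.0177 -0.0113  0.0761] turn [-0.0109 -0.0195 -0.0116]
```

```bash
python3 -m pendant '[[0.15,0.009,-0.006,0.0,-0.01,-0.019,-0.011],[0.15,0.018,-0.0115,0.01,-0.01,-0.019,-0.011],[0.15,0.018,-0.0115,0.03,-0.01,-0.019,-0.011],[0.15,0.018,-0.0115,0.05,-0.01,-0.019,-0.011],[0.15,0.018,-0.0115,0.05,-0.01,-0.019,-0.011]]' ; python3 - <<'E'
from h import *
p,n,u=axes("iso");T=tool(-u,-n)
delta(p-u*.085+n*.014,T)
from plant import ctrl
s=ctrl.get_state();d=s["tcp_pos"]-p
print("n,u,y",d@n,d@u,d@np.cross(n,u),"F",s["ft_force"])
for k in("scene","top"):
    c=ctrl.capture(k);cv2.imwrite(f"pics/{k}5.png",c["frame"][...,::-1])
a=cv2.imread("pics/top5.png")[145:275,350:490];b=cv2.imread("pics/scene5.png")[225:355,350:490]
cv2.imwrite("pics/c5.png",cv2.resize(cv2.hconcat([a,b]),None,fx=2.8,fy=2.8,interpolation=2))
E
```

```text
time_s: 13.42
tcp_pos: [0.4081, -0.233, 0.1153]
orientation: [[-0.513, 0.758, 0.402], [0.585, 0.652, -0.482], [-0.628, -0.012, -0.778]]
ft_force: [-0.4, 0.4, -0.5]
width: 0.578
gripper_force: 0.0
shift [ 0.015  -0.0093  0.0222] turn [-0.0125 -0.0194  0.0035]
n,u,y 0.035811410225666335 -0.06958885068288068 0.009595335371419171 F [-0.43218771  0.36072736 -0.45536954]
```

View pics/c5.png

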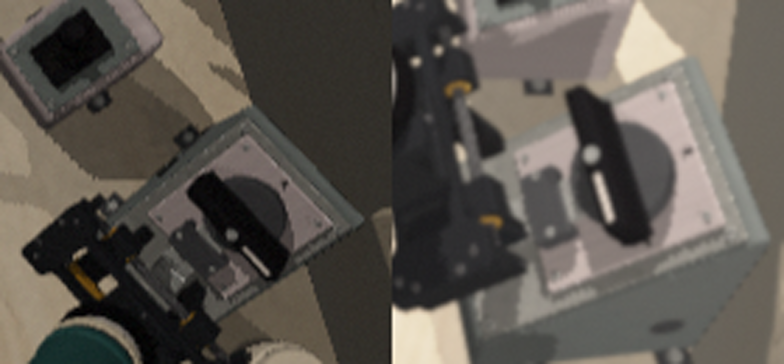

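```bash
python3 -c "
from plant import ctrl
print(ctrl.get_state()['qpos'])"
```

```text
[-19.31637638 -18.38214198 147.25093408 -50.51317149  24.6166206
 -18.36844402]
```

Joint 3 is at its limit at 147.3°, so I'll tilt the tool about 20° more upright to move the wrist further out. The tab grip across its width is unaffected.

```bash
cat >> h.py <<'E'
def tilted(n,u,deg):
    c,s=np.cos(np.radians(deg)),np.sin(np.radians(deg)); return tool(-(c*u-s*n),-(c*n+s*u))
def where():
    from plant import ctrl
    p,n,u=axes("iso");s=ctrl.get_state();d=s["tcp_pos"]-p
    print("n,u,y mm",(1000*np.array([d@n,d@u,d@np.cross(n,u)])).round(1),"F",s["ft_force"].round(1),"q",s["qpos"].round(1))
E
python3 - <<'E'
from h import *
p,n,u=axes("iso");T=tilted(n,u,20)
delta(p-u*.075+n*.06,T)
E
```

```text
shift [ 0.0072 -0.0105 -0.0229] turn [-0.0114  0.3322  0.0008]
```

```bash
python3 -m pendant '[[0.15,0,0,-0.022,0,0,0],[0.15,0,0,-0.023,-0.005,0.15,0],[0.15,0,0,-0.023,-0.011,0.33,0],[0.15,0.007,-0.01,-0.023,-0.011,0.33,0],[0.15,0.007,-0.01,-0.023,-0.011,0.33,0],[0.15,0.007,-0.01,-0.023,-0.011,0.33,0]]' ; python3 - <<'E'
from h import *
p,n,u=axes("iso");T=tilted(n,u,20);where()
delta(p-u*.085+n*.05,T);delta(p-u*.085+n*.017,T)
E
```

```text
time_s: 14.28
tcp_pos: [0.3884, -0.2238, 0.1309]
orientation: [[-0.616, 0.754, 0.227], [0.707, 0.657, -0.261], [-0.346, -0.0, -0.938]]
ft_force: [-0.5, 0.2, 0.3]
width: 0.577
gripper_force: 0.0
n,u,y mm [ 60.5 -74.7   0.7] F [-0.5  0.2  0.3] q [-27.7 -16.7 137.6 -11.1  40.7 -61.4]
shift [ 0.0061 -0.0007  0.0134] turn [0.     0.0043 0.0013]
shift [-0.005  -0.0007  0.0445] turn [0.     0.0043 0.0013]
```

```bash
python3 -m pendant '[[0.15,0.006,-0.001,0.013,0,0.004,0],[0.15,0.002,-0.001,0.026,0,0.004,0],[0.15,-0.001,-0.001,0.035,0,0.004,0],[0.15,-0.004,-0.001,0.042,0,0.004,0],[0.15,-0.004,-0.001,0.042,0,0.004,0]]'; python3 -c "
from h import *
where()"
```

```text
time_s: 14.9
tcp_pos: [0.3999, -0.2388, 0.0922]
orientation: [[-0.618, 0.754, 0.223], [0.709, 0.657, -0.257], [-0.34, -0.001, -0.94]]
ft_force: [-0.3, 0.2, -0.2]
width: 0.577
gripper_force: 0.0
n,u,y mm [ 18.8 -85.2  -0.4] F [-0.3  0.2 -0.2] q [-29.  -10.6 137.7 -11.8  34.7 -61.4]
```

```bash
python3 -m pendant '[[0.15,0,0,0.002,0,0,0],[-1,0,0,0.002,0,0,0],[-1,0,0,0.002,0,0,0],[-1,0,0,0.002,0,0,0],[-1,0,0,0.002,0,0,0],[-1,0,0,0.002,0,0,0],[-1,0,0,0.002,0,0,0]]' 50; python3 -c "
from h import *
where();p,n,u=axes('iso');from plant import ctrl
M=ctrl.get_state()['orientation'];print((M.T@(-u)).round(3))"
```

```text
time_s: 15.78
tcp_pos: [0.4004, -0.2391, 0.0912]
orientation: [[-0.617, 0.754, 0.224], [0.709, 0.657, -0.258], [-0.342, -0.0, -0.94]]
ft_force: [-1.1, 0.8, 3.4]
width: 0.335
gripper_force: 50.0
n,u,y mm [ 17.6 -85.3  -0.2] F [-1.1  0.8  3.4] q [-29.  -10.4 137.7 -11.9  34.4 -61.4]
[0.94  0.001 0.342]
```

Gripped: the opening is 29.5 mm, which matches the tab's 30 mm width. Now I'm pulling straight down the slope.

```bash
python3 -m pendant '[[-1,0.0047,0,0.0017,0,0,0],[-1,0.0094,0,0.0034,0,0,0],[-1,0.0132,0,0.0048,0,0,0],[-1,0.0169,0,0.0062,0,0,0],[-1,0.0207,0,0.0075,0,0,0],[-1,0.0235,0,0.0086,0,0,0],[-1,0.0235,0,0.0086,0,0,0]]' 50; python3 -c "
from h import *
where()"
```

```text
time_s: 16.65
tcp_pos: [0.3884, -0.2252, 0.0757]
orientation: [[-0.618, 0.753, 0.226], [0.708, 0.657, -0.259], [-0.343, -0.0, -0.939]]
ft_force: [-2.4, -1.4, 5.9]
width: 0.34
gripper_force: 50.0
n,u,y mm [ 1.760e+01 -1.094e+02 -1.000e-01] F [-2.4 -1.4  5.9] q [-27.9 -11.1 140.3 -13.2  32.6 -59. ]
```

```bash
python3 -m pendant '[[0.15,0,0,0,0,0,0],[0.15,0,0,0,0,0,0],[0.15,0,0,0,0,0,0],[0.15,0,0,-0.03,0,0,0],[0.15,0,0,-0.07,0,0,0],[0.15,0,0,-0.11,0,0,0],[0.15,0,0,-0.15,0,0,0],[0.15,0,0,-0.15,0,0,0]]' 10; python3 - <<'E'
from h import *
from plant import ctrl
where()
c=ctrl.capture("wrist");cv2.imwrite("pics/w6.png",cv2.resize(c["frame"][:300,100:540,::-1],(792,540),interpolation=cv2.INTER_CUBIC))
E
```

```text
time_s: 17.65
tcp_pos: [0.356, -0.1864, 0.2197]
orientation: [[-0.616, 0.753, 0.231], [0.707, 0.658, -0.26], [-0.348, 0.003, -0.938]]
ft_force: [0.4, -0.5, -0.5]
width: 0.575
gripper_force: 0.0
n,u,y mm [160.3 -55.6   0.8] F [ 0.4 -0.5 -0.5] q [-24.3 -29.2 135.5 -10.   55.4 -61. ]
```

View pics/w6.png

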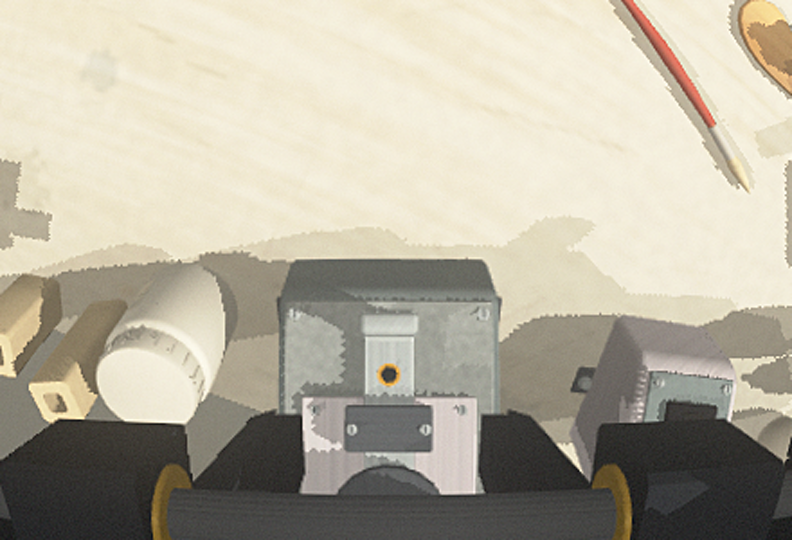

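The slide is fully out, with its padlock eye clear of the guide at (388,375). The bar is no longer lying along the slope over the guide, and the gripper is clear. Handing in.

```bash
python3 -c "
from plant import ctrl
print(ctrl.finish_job())"
```

```text
the job is handed in; nothing more can be done
None
```

I stopped the run lever, turned the isolator to off and pulled the padlocking slide out to its stop, in that order. I handed the job in at about 18 s with the gripper clear; the hand-in returned no verdict.

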